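# Clear down the weighing bench

### The job

Clear the weighing bench: gather every empty amber jar standing on the bench onto the aluminium tray, carry the loaded tray to the yellow waste tub and tip it so that all the jars slide off together into the tub, then set the empty tray back flat on its blue mat. Stack all three steel measuring pots mouth-down on the drain mat in one straight tower, rim squarely on the base below. Leave the weight case, stock tub and spatula as they are.

Things in the scene. Friction and masses are not known exactly. Their poses are not given: they have to be found in the camera images.
- tray_grip (a point): centre of the aluminium tray's grip: an upright black plate 12 mm thick (tray x), 70 mm wide (y), its top 76 mm above the tray's underside. The point is 52 mm above the underside and 125 mm behind the tray's centre; the next thing below it is a bracket, top 16 mm above the underside, and the back wall is 34 mm in front of the plate. Tray axes: x from the open pouring edge to the grip, z up.
- tray_mid (a point): middle of the tray's floor, upper side, 4 mm above its underside. Floor 170 mm (x) by 206 mm (y), outside; walls 4 mm thick, up to 26 mm above the underside, at both sides (y) and at the back (+x); the front (-x) is open for pouring. 0.22 kg empty. Slippery: jars slide off at 25 to 38 degrees of tilt. Same axes as tray_grip.
- tray_lip (a point): middle of the tray's open pouring edge, at floor height, 85 mm in front (-x) of tray_mid. Same axes.
- rest_mat: thin blue mat, 190 mm (x) by 225 mm (y), 3 mm thick, fixed to the bench: the tray's place, the tray standing on it at the start. Origin at the centre of its underside, x towards where the tray's grip lies.
- tub: yellow open waste tub, fixed: 220 mm (x) by 270 mm (y) by 95 mm high outside, walls and floor 5 mm. Origin at the centre of its underside; its x points roughly away from the robot.
- drain_mat: square black ribbed rubber drain mat, 130 mm side, 5 mm thick, fixed to the bench. Origin at the centre of its underside.
- jar1_mid (a point): emptied jar with its screw cap on, amber with a white cap: a closed squat cylinder, 54 mm diameter, 46 mm tall, 30 g. May be absent; otherwise stands on the bench at the start. The point is its centre, half-way up; z along its axis to the cap.
- jar2_mid (a point): emptied jar with its screw cap on, amber with a white cap: a closed squat cylinder, 54 mm diameter, 46 mm tall, 30 g. May be absent; otherwise stands on the bench at the start. The point is its centre, half-way up; z along its axis to the cap.
- jar3_mid (a point): emptied jar with its screw cap on, amber with a white cap: a closed squat cylinder, 54 mm diameter, 46 mm tall, 30 g. May be absent; otherwise stands on the bench at the start. The point is its centre, half-way up; z along its axis to the cap.
- jar4_mid (a point): emptied jar with its screw cap on, amber with a white cap: a closed squat cylinder, 54 mm diameter, 46 mm tall, 30 g. May be absent; otherwise stands on the bench at the start. The point is its centre, half-way up; z along its axis to the cap.
- jar5_mid (a point): emptied jar with its screw cap on, amber with a white cap: a closed squat cylinder, 54 mm diameter, 46 mm tall, 30 g. Stands on the tray at the start. The point is its centre, half-way up; z along its axis to the cap.
- measure1_mid (a point): rinsed stainless steel measuring pot, straight-sided, 64 mm outer diameter, 64 mm tall, wall 3 mm, one end open, 110 g. It stands mouth-down at the start on the drain mat. The point is on its axis, half-way up; z points from the mouth to the closed flat end (up while mouth-down).
- measure2_mid (a point): rinsed stainless steel measuring pot, straight-sided, 64 mm outer diameter, 64 mm tall, wall 3 mm, one end open, 110 g. It stands mouth-down at the start on the bench. The point is on its axis, half-way up; z points from the mouth to the closed flat end (up while mouth-down).
- measure3_mid (a point): rinsed stainless steel measuring pot, straight-sided, 64 mm outer diameter, 64 mm tall, wall 3 mm, one end open, 110 g. It stands mouth-down at the start on the bench. The point is on its axis, half-way up; z points from the mouth to the closed flat end (up while mouth-down).
- weight_case: grey plastic case of the balance's calibration weights, 60 mm (x) by 100 mm (y), 38 mm high, shut; bystander. Origin at the centre of its underside.
- stock_tub: white plastic stock tub with its lid on, 76 mm diameter, 75 mm tall; bystander. Origin at the centre of its underside.
- spatula: steel laboratory spatula, 180 mm long, 16 mm wide, lying on the bench; bystander. Origin at the middle of its underside.

How it is judged:
By the outcome, as a careful person would: the job done as asked, in the order asked, and still so for the second after the job is handed in, with the robot touching nothing.
Of jar1, jar2, jar3, jar4 only 2 to 4 are there at a start; the rules pass over those that are not, and their reading is None.
At some moment in a run one of jar1, jar2, jar3, jar4, jar5 may be knocked a few centimetres aside while the robot is not near it.
It also fails if it takes over 210 s, if anything falls off the work surface, if the arm or the gripper's body presses on something with over 40 N, if the wrist force passes 120 N, or if a joint passes its speed limit or range.

### The arm

A 6-joint arm with a two-finger parallel gripper is mounted at the origin on the work surface. World frame = base frame: x ahead of the robot, y to its left, z up, the work surface at z = 0. Lengths are in m, angles in rad, forces in N, time in s.
With the tool pointing down it reaches from about 0.4 to 0.925 m from the base axis. Payload 12.5 kg.
Tool frame: the origin (TCP) lies on the centre line of the jaws, within the pads' length; the fingertips stand env.tip_reach ahead of it and the grasp point (between the pads) lies 2 mm behind it (env.tip_reach is the distance from the TCP to the fingertips, in m); z points along the fingers, y is the direction in which the jaws open and shut (so a half turn about z gives the same grasp; the last joint's range is limited). The gripper opens to 95 mm and grips with 3 to 60 N. Pads are 20 mm wide; open, the fingers measure 119 mm over their backs; the gripper's body (75 mm by 180 mm) begins 59 mm behind the grasp point.
Start: joints at [-1.331, 0.491, 1.559, -0, 1.092, -0.106], TCP at [0.212, -0.588, 0.232] pointing down, gripper open.
Joint ranges: [-3.1, 3.1], [-0.84, 2.19], [0.05, 2.79], [-1.13, 4.28], [0.06, 2.93], [-2.69, 2.69]. Speed limits (rad/s): [2.22, 2.22, 2.79, 3.14, 3.14, 3.14].

### API

Orientations are given as [roll, pitch, yaw] about the fixed x, y, z axes, in that order (R = Rz(yaw) Ry(pitch) Rx(roll)).
In Python, from station import env, eyes, job gives the robot as it stands.
- The arm moves only by the tool send_rows, never from a script. Its argument "deltas" is a list of rows, each a list of 7 numbers: the shift along the tool's x, y, z in m, then the turn, a rotation vector about the tool's x, y, z in degrees, then the finger opening in m, from 0 to 0.0951. In form: [[x, y, z, wx, wy, wz, jaw], ...]. A call has 1 to 10 rows; each row is the pose to reach, as a shift and turn from the pose commanded when the call began, along the tool's axes at that moment; what a row does not reach only later rows make up. A row lasts 1/8 s, in which the tool goes at most 62.5 mm and 10.7 degrees, less where a joint would pass 70% of its speed; a pose out of reach is approached as far as the arm can. A call with a gripper value outside its range is refused whole. The fingers move at their own pace and stop on an object; "squeeze" is the grip in N (left out, the last holds). Time passes only in rows, so rows that repeat a pose let the fingers close. It gives the time, the measured TCP pose, the force and the opening at its end, in the units of the state.
- env.get_obs(): the state, without advancing time (a new reading comes with each control period).
- eyes.capture(name): name is "side" or "top"; returns a dict with "pixels" (384x512x3 uint8, red, green, blue), "fx", "fy", "cx", "cy" (pixels), "distortion" ([k1, k2, p1, p2, k3] as OpenCV has them; the pictures are not rectified), "rvec" (rotation vector, rad) and "tvec" (3), from world to camera coordinates, as OpenCV has them. Camera axes: x right, y down, z forward; pixel columns grow to the right and rows downward; lengths in m; the calibration is good to about 2 mm. A picture is of the moment at which its call begins. There is no depth.
- job.hand_in(): hands the job in, once; it reports no verdict.
The state is a dict: "clock": time; "joint_positions": joint angles; "qd": joint speeds; "joint_torque": joint torques, N m; "tool_pos": TCP position; "orientation": TCP orientation; "ft_force": force on the tool from outside, world axes, zero at the start; "torque": the same for the moment, N m; "finger_gap": opening from 0.0 (shut) to 1.0 (fully open).
Only numpy, scipy, OpenCV 4.12 (cv2) and the standard library are available. Lean on these libraries where they do the work, as an engineer would, in place of code of your own. Each camera call takes 0.05 s, during which the arm holds its last target. There are 200 camera calls.

## Working session

There is one attempt and no reset: what is moved stays moved. The work goes in short steps, Python scripts to look and compute and a tool call to move; the robot and the scene stay as the last step left them, time stands still between calls to the robot, and variables do not carry over. Pictures are saved under pics/ and viewed, about 12 in all and at most 16, crops included, and the job is handed in when it is done.

Besides the shell and the picture viewer there is one more tool, called after "Request:" as a command line: name --pt "numbers of a row" for each row, then --argument value for the rest. send_rows: Moves the arm, as the interface text tells. Its arguments: {"type":"object","properties":{"deltas":{"type":"array","items":{"type":"array","items":{"type":"number"}}},"squeeze":{"type":"number"}},"required":["deltas"]}

```bash
ls; mkdir -p pics
python3 - <<'E'
from station import env, eyes, job
import cv2
print(env.tip_reach, env.get_obs())
for n in("top","side"):
    c=eyes.capture(n); cv2.imwrite(f"pics/{n}0.png",cv2.resize(c["pixels"][:,:,::-1],(800,600),interpolation=cv2.INTER_CUBIC))
    print(n,{k:v for k,v in c.items() if k!="pixels"})
E
```

```text
pics
0.017 {'clock': 0.0, 'joint_positions': array([-1.33062794e+00,  4.91538371e-01,  1.55949804e+00,  1.08292465e-05,
        1.09168833e+00, -1.05557429e-01]), 'qd': array([ 0.00057641, -0.00018008,  0.00029694, -0.00056581, -0.00112329,
       -0.00052234]), 'joint_torque': array([-2.86168543e-04, -6.12654090e+01, -2.58186883e+01,  6.92525133e-02,
        4.81729140e-02, -1.24153994e-04]), 'tool_pos': array([ 0.21178965, -0.58776074,  0.23105817]), 'orientation': array([-3.14046788e+00, -1.28829316e-04,  3.45720747e-01]), 'ft_force': array([-0.1244569 , -0.26028082,  0.26627765]), 'torque': array([-0.0065142 , -0.02850621, -0.03071856]), 'finger_gap': 1.0002908454150743}
top {'fx': 352.14309990554347, 'fy': 352.14309990554347, 'cx': 247.9965478195608, 'cy': 185.03774823040843, 'distortion': array([-0.0416836,  0.       ,  0.       ,  0.       ,  0.       ]), 'rvec': array([ 2.11851496, -2.17571697,  0.10751526]), 'tvec': array([0.06714264, 0.59175342, 0.91799979])}
side {'fx': 416.3652541036394, 'fy': 416.3652541036394, 'cx': 252.16492232234503, 'cy': 195.60421934842947, 'distortion': array([-0.03031155,  0.        ,  0.        ,  0.        ,  0.        ]), 'rvec': array([ 2.44330327, -0.16942267,  0.06256332]), 'tvec': array([-0.58866013,  0.13032219,  1.13413682])}
```

View pics/top0.png

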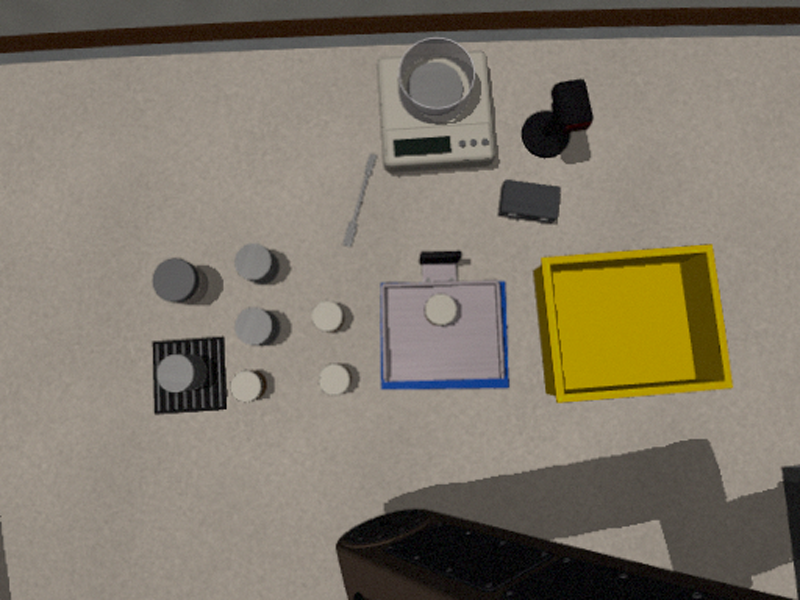

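View pics/side0.png

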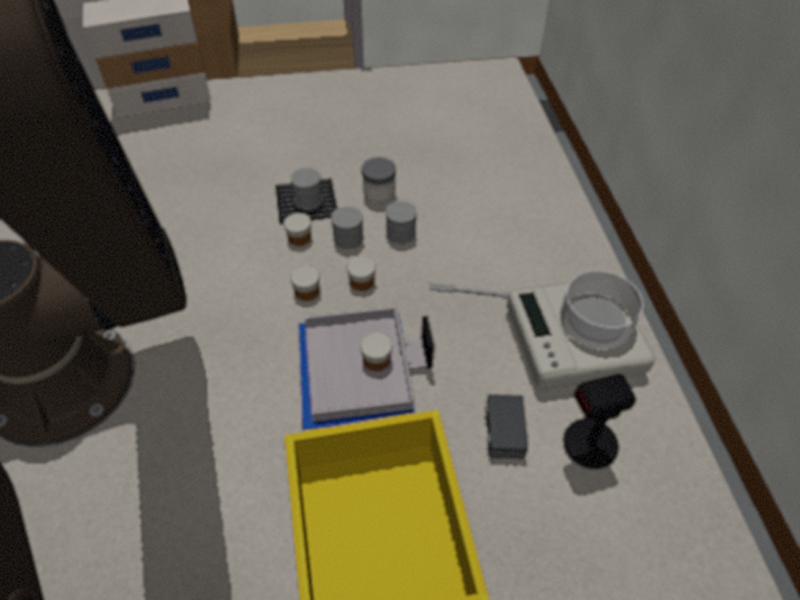

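Top view (800x600): stock tub is at (175,280). The pots are at (257,263), (257,326), and (178,373), the last on the drain mat. Bench jars are at (328,316), (335,379), (247,386), and the jar on the tray is at (441,309). The tray grip is at (441,257), with the tub to the right. The side view agrees: three bench jars.

```bash
cat > h.py <<'E'
import cv2, numpy as np
from scipy.spatial.transform import Rotation as Rn
from station import env, eyes, job
def back(c,uv,z,s=1.5625):
    """world points at height z for pixels uv (in upscaled image)"""
    K=np.array([[c["fx"],0,c["cx"]],[0,c["fy"],c["cy"]],[0,0,1]])
    p=(np.array(uv,float).reshape(-1,1,2)+.5)/s-.5
    n=cv2.undistortPoints(p,K,c["distortion"]).reshape(-1,2)
    R=cv2.Rodrigues(c["rvec"])[0]; o=-R.T@c["tvec"]
    d=np.c_[n,np.ones(len(n))]@R
    return o+d*((np.asarray(z)-o[2])/d[:,2])[:,None]
def proj(c,P,s=1.5625):
    K=np.array([[c["fx"],0,c["cx"]],[0,c["fy"],c["cy"]],[0,0,1]])
    return (cv2.projectPoints(np.array(P,float).reshape(-1,1,3),c["rvec"],c["tvec"],K,c["distortion"])[0].reshape(-1,2)+.5)*s-.5
def to_tool(P,rpy=None):
    """shift (tool axes, mm) and turn (deg) from the present TCP pose to P, rpy"""
    o=env.get_obs(); R=Rn.from_euler("xyz",o["orientation"])
    t=R.inv().apply(np.array(P)-o["tool_pos"])*1000
    w=(R.inv()*Rn.from_euler("xyz",rpy)).as_rotvec(degrees=True) if rpy is not None else 0
    return np.round(t,1),np.round(w,1)
def view(cam,name,crop=None):
    c=eyes.capture(cam); im=c["pixels"][:,:,::-1]
    if crop: x0,y0,x1,y1=crop; im=im[y0:y1,x0:x1]
    f=min(800/im.shape[1],600/im.shape[0]); cv2.imwrite(f"pics/{name}.png",cv2.resize(im,None,fx=f,fy=f,interpolation=cv2.INTER_CUBIC)); return c,f
E
python3 - <<'E'
from h import *
c=eyes.capture("top"); d=eyes.capture("side")
def show(n,uv,z): 
    P=back(c,[uv],z)[0]; print(n,P.round(4),"side px",proj(d,[P])[0].round(0))
for n,uv,z in [("jA",(328,316),.046),("jB",(335,379),.046),("jC",(247,386),.046),("j5",(441,309),.053),
 ("potOnMat",(178,373),.069),("potB",(257,263),.064),("potC",(257,326),.064),("stock",(175,280),.075),
 ("gripL",(420,257),.079),("gripR",(461,256),.079),("mat fl",(381,388),.003),("mat fr",(509,388),.003),("mat br",(506,282),.003),
 ("tray bl",(381,282),.029),("tray br",(502,282),.029),("tray fl",(382,383),.025),("tray fr",(501,382),.025),
 ("tub fl",(558,402),.095),("tub fr",(731,387),.095),("tub bl",(542,258),.095),("tub br",(712,245),.095),
 ("dm1",(154,342),.005),("dm2",(223,338),.005),("dm3",(226,409),.005),("dm4",(155,413),.005),("spat",(349,244),0),("spat2",(373,155),0),("case",(530,187),.038)]: show(n,uv,z)
E
```

```text
jA [0.5492 0.1548 0.046 ] side px [360. 267.]
jB [0.442  0.1443 0.046 ] side px [304. 276.]
jC [0.4335 0.2947 0.046 ] side px [296. 223.]
j5 [ 0.5553 -0.0384  0.053 ] side px [375. 345.]
potOnMat [0.4583 0.4053 0.069 ] side px [304. 178.]
potB [0.6418 0.2734 0.064 ] side px [399. 214.]
potC [0.534  0.2729 0.064 ] side px [346. 219.]
stock [0.6149 0.4112 0.075 ] side px [377. 168.]
gripL [ 0.6411 -0.0047  0.079 ] side px [421. 315.]
gripR [ 0.6408 -0.073   0.079 ] side px [428. 347.]
mat fl [0.4229 0.0684 0.003 ] side px [298. 323.]
mat fr [ 0.4172 -0.1564  0.003 ] side px [301. 429.]
mat br [ 0.605  -0.1605  0.003 ] side px [414. 418.]
tray bl [0.6077 0.0631 0.029 ] side px [397. 306.]
tray br [ 0.6017 -0.1484  0.029 ] side px [411. 404.]
tray fl [0.4325 0.0657 0.025 ] side px [302. 316.]
tray fr [ 0.429  -0.1389  0.025 ] side px [306. 413.]
tub fl [ 0.3986 -0.2155  0.095 ] side px [283. 435.]
tub fr [ 0.4135 -0.4948  0.095 ] side px [303. 637.]
tub bl [ 0.6308 -0.2034  0.095 ] side px [437. 410.]
tub br [ 0.6448 -0.4858  0.095 ] side px [488. 602.]
dm1 [0.5135 0.4768 0.005 ] side px [330. 178.]
dm2 [0.5177 0.3501 0.005 ] side px [336. 216.]
dm3 [0.3921 0.3437 0.005 ] side px [278. 223.]
dm4 [0.3872 0.4722 0.005 ] side px [274. 185.]
spat [0.6834 0.1209 0.    ] side px [431. 288.]
spat2 [0.8513 0.0734 0.    ] side px [521. 298.]
case [ 0.7688 -0.2051  0.038 ] side px [519. 418.]
```

Run:
```python
from h import *
print(to_tool([.549,.155,.13],[np.pi,0,np.radians(88.7)]))
```

```text
(array([ 569. , -584.5,  101.7]), array([ -0. ,  -0. , -68.9]))
```

Request:
send_rows --pt "0.569 -0.5845 0.05 0 0 -68.9 0.075" --pt "0.569 -0.5845 0.05 0 0 -68.9 0.075" --pt "0.569 -0.5845 0.05 0 0 -68.9 0.075" --pt "0.569 -0.5845 0.05 0 0 -68.9 0.075" --pt "0.569 -0.5845 0.05 0 0 -68.9 0.075" --pt "0.569 -0.5845 0.05 0 0 -68.9 0.075" --pt "0.569 -0.5845 0.05 0 0 -68.9 0.075" --pt "0.569 -0.5845 0.05 0 0 -68.9 0.075" --pt "0.569 -0.5845 0.05 0 0 -68.9 0.075" --pt "0.569 -0.5845 0.05 0 0 -68.9 0.075" --squeeze 15

```text
clock: 1.45
tool_pos: [0.4704, -0.018, 0.1934]
orientation: [3.141, 0.0, 1.548]
ft_force: [0.3, -0.4, -0.7]
finger_gap: 0.788
```

Run:
```python
from h import *
print(to_tool([.549,.155,.13],[np.pi,0,np.radians(88.7)]))
```

```text
(array([174.7,  74.7,  63.4]), array([0., 0., 0.]))
```

Request:
send_rows --pt "0.06 0.025 0.02 0 0 0 0.075" --pt "0.115 0.05 0.04 0 0 0 0.075" --pt "0.1747 0.0747 0.063 0 0 0 0.075" --pt "0.1747 0.0747 0.063 0 0 0 0.075" --pt "0.1747 0.0747 0.063 0 0 0 0.075"

```text
clock: 2.08
tool_pos: [0.548, 0.1532, 0.1299]
orientation: [-3.141, 0.0, 1.55]
ft_force: [0.3, -0.3, -0.2]
finger_gap: 0.79
```

Run:
```python
from h import *
c,f=view("top","t1"); d,f=view("side","s1",(128,96,384,288))
print(f,to_tool([.549,.155,.03]))
```

```text
3.125 (array([  3.1,   0.8, 100.8]), np.int64(0))
```

View pics/s1.png

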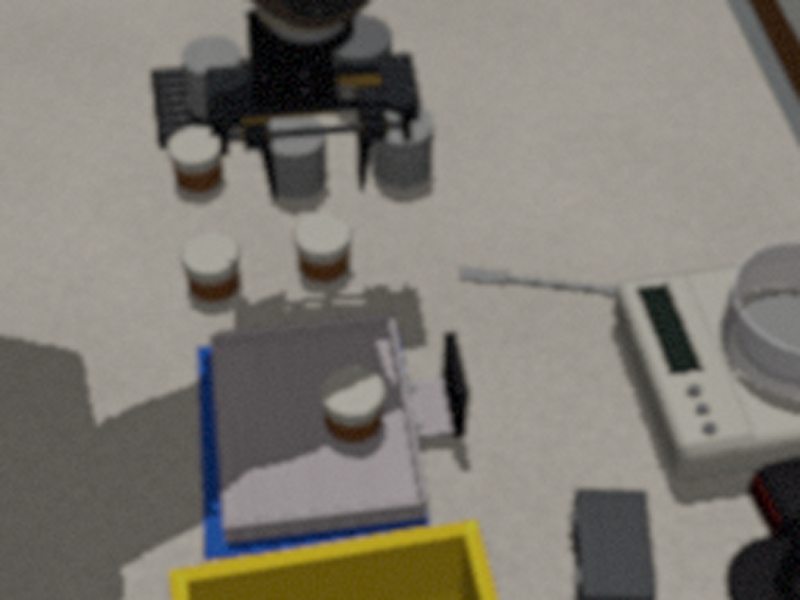

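The side crop shows the jars unmoved, at (323,235), (212,253) and (195,145), with jar 5 at (353,395). The gripper is above jar A.

Request:
send_rows --pt "0.0025 0.001 0.04 0 0 0 0.075" --pt "0.0025 0.001 0.08 0 0 0 0.075" --pt "0.0025 0.001 0.1 0 0 0 0.075" --pt "0.0025 0.001 0.1 0 0 0 0.045" --pt "0.0025 0.001 0.1 0 0 0 0.045" --pt "0.0025 0.001 0.1 0 0 0 0.045" --pt "0.0025 0.001 0.1 0 0 0 0.045" --pt "0.0025 0.001 0.06 0 0 0 0.045" --pt "0.0025 0.001 0.01 0 0 0 0.045" --pt "0.0025 0.001 0.01 0 0 0 0.045"

```text
clock: 3.42
tool_pos: [0.5509, 0.1558, 0.1243]
orientation: [3.135, -0.001, 1.549]
ft_force: [-0.0, 0.8, -0.3]
finger_gap: 0.569
```

Run:
```python
from h import *
print(to_tool([.5424,.0234,.0385]))
```

```text
(array([-132.7,   -6.1,   85.6]), np.int64(0))
```

Request:
send_rows --pt "-0.05 -0.003 0 0 0 0 0.045" --pt "-0.1 -0.005 0 0 0 0 0.045" --pt "-0.1327 -0.0065 0 0 0 0 0.045" --pt "-0.1327 -0.0065 0.03 0 0 0 0.045" --pt "-0.1327 -0.0065 0.06 0 0 0 0.045" --pt "-0.1327 -0.0065 0.081 0 0 0 0.045" --pt "-0.1327 -0.0065 0.081 0 0 0 0.045" --pt "-0.1327 -0.0065 0.082 0 0 0 0.062" --pt "-0.1327 -0.0065 0.082 0 0 0 0.062" --pt "-0.1327 -0.0065 0.082 0 0 0 0.062"

```text
clock: 4.68
tool_pos: [0.5401, 0.023, 0.0389]
orientation: [3.141, 0.0, 1.548]
ft_force: [0.6, -0.6, -0.3]
finger_gap: 0.652
```

Run:
```python
from h import *
print(to_tool([.442,.1443,.03]))
```

```text
(array([ 119.1, -100.8,    8.8]), np.int64(0))
```

Released. Next, up and over to jar B.

Request:
send_rows --pt "0 0 -0.05 0 0 0 0.062" --pt "0 0 -0.08 0 0 0 0.075" --pt "0.06 -0.05 -0.08 0 0 0 0.075" --pt "0.119 -0.101 -0.08 0 0 0 0.075" --pt "0.119 -0.101 -0.08 0 0 0 0.075" --pt "0.119 -0.101 -0.08 0 0 0 0.075"

```text
clock: 5.42
tool_pos: [0.4405, 0.1454, 0.1189]
orientation: [3.141, -0.0, 1.551]
ft_force: [0.1, -0.5, 0.5]
finger_gap: 0.789
```

Run:
```python
from h import *
d,f=view("side","s2",(128,96,384,288))
print(f,to_tool([.442,.1443,.03]))
```

```text
3.125 (array([-0.4,  0.3, 88.8]), np.int64(0))
```

View pics/s2.png

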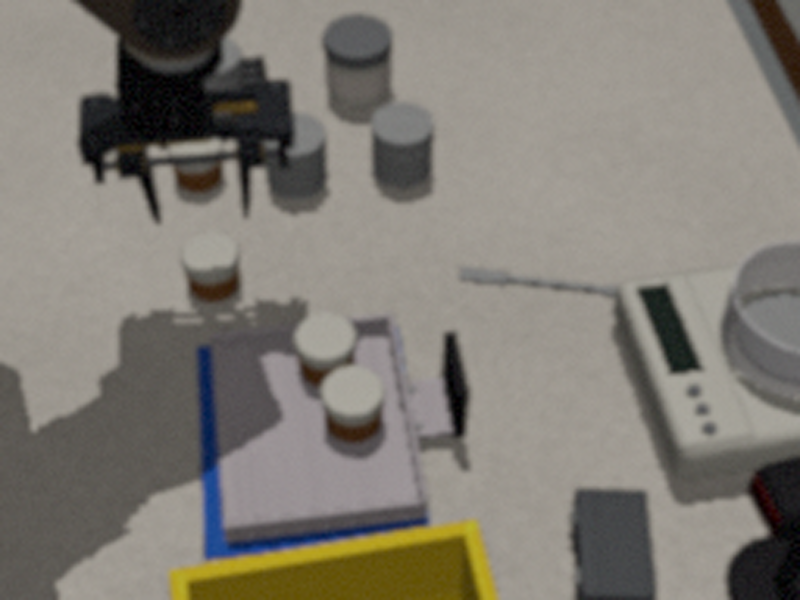

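Jar A is standing on the tray at (325,337), beside jar 5 at (353,395). Jar B is unmoved at (212,253).

Request:
send_rows --pt "0 0.0005 0.04 0 0 0 0.075" --pt "0 0.0005 0.075 0 0 0 0.075" --pt "0 0.0005 0.089 0 0 0 0.075" --pt "0 0.0005 0.089 0 0 0 0.045" --pt "0 0.0005 0.089 0 0 0 0.045" --pt "0 0.0005 0.089 0 0 0 0.045" --pt "0 0.0005 0.089 0 0 0 0.045" --pt "0 0.0005 0.05 0 0 0 0.045" --pt "0 0.0005 -0.005 0 0 0 0.045" --pt "0 0.0005 -0.005 0 0 0 0.045"

```text
clock: 6.72
tool_pos: [0.4435, 0.1445, 0.1269]
orientation: [3.135, -0.001, 1.549]
ft_force: [-0.3, -0.5, -0.7]
finger_gap: 0.566
```

Run:
```python
from h import *
print(to_tool([.5396,-.1006,.0385]))
```

```text
(array([-243. ,  100.9,   88.8]), np.int64(0))
```

Request:
send_rows --pt "-0.05 0.02 0 0 0 0 0.045" --pt "-0.1 0.04 0 0 0 0 0.045" --pt "-0.15 0.06 0 0 0 0 0.045" --pt "-0.2 0.08 0 0 0 0 0.045" --pt "-0.243 0.1 0 0 0 0 0.045" --pt "-0.243 0.1 0 0 0 0 0.045" --pt "-0.243 0.1 0.03 0 0 0 0.045" --pt "-0.243 0.1 0.06 0 0 0 0.045" --pt "-0.243 0.1 0.084 0 0 0 0.045" --pt "-0.243 0.1 0.084 0 0 0 0.045"

```text
clock: 7.98
tool_pos: [0.5355, -0.0999, 0.038]
orientation: [-3.138, -0.001, 1.549]
ft_force: [0.6, -0.5, 0.7]
finger_gap: 0.562
```

Request:
send_rows --pt "0 0 0.001 0 0 0 0.062" --pt "0 0 0.001 0 0 0 0.062" --pt "0 0 0.001 0 0 0 0.062" --pt "0 0 -0.04 0 0 0 0.062" --pt "0 0 -0.085 0 0 0 0.075" --pt "0 0 -0.085 0 0 0 0.075"

```text
clock: 8.72
tool_pos: [0.5379, -0.1014, 0.1276]
orientation: [3.136, 0.002, 1.548]
ft_force: [0.6, -0.4, -0.6]
finger_gap: 0.775
```

Run:
```python
from h import *
print(to_tool([.4335,.2947,.03]))
```

```text
(array([ 393.8, -113.8,   96.2]), np.int64(0))
```

Request:
send_rows --pt "0.394 -0.1135 0.01 0 0 0 0.075" --pt "0.394 -0.1135 0.01 0 0 0 0.075" --pt "0.394 -0.1135 0.01 0 0 0 0.075" --pt "0.394 -0.1135 0.01 0 0 0 0.075" --pt "0.394 -0.1135 0.01 0 0 0 0.075" --pt "0.394 -0.1135 0.01 0 0 0 0.075" --pt "0.394 -0.1135 0.01 0 0 0 0.075" --pt "0.394 -0.1135 0.01 0 0 0 0.075" --pt "0.394 -0.1135 0.01 0 0 0 0.075" --pt "0.394 -0.1135 0.01 0 0 0 0.075"

```text
clock: 9.98
tool_pos: [0.4323, 0.2944, 0.1142]
orientation: [-3.141, 0.0, 1.547]
ft_force: [0.4, 0.6, -1.0]
finger_gap: 0.787
```

Run:
```python
from h import *
d,f=view("side","s3",(128,96,384,288))
print(f,to_tool([.4335,.2947,.03]))
```

```text
3.125 (array([ 0.3,  1.1, 84.3]), np.int64(0))
```

View pics/s3.png

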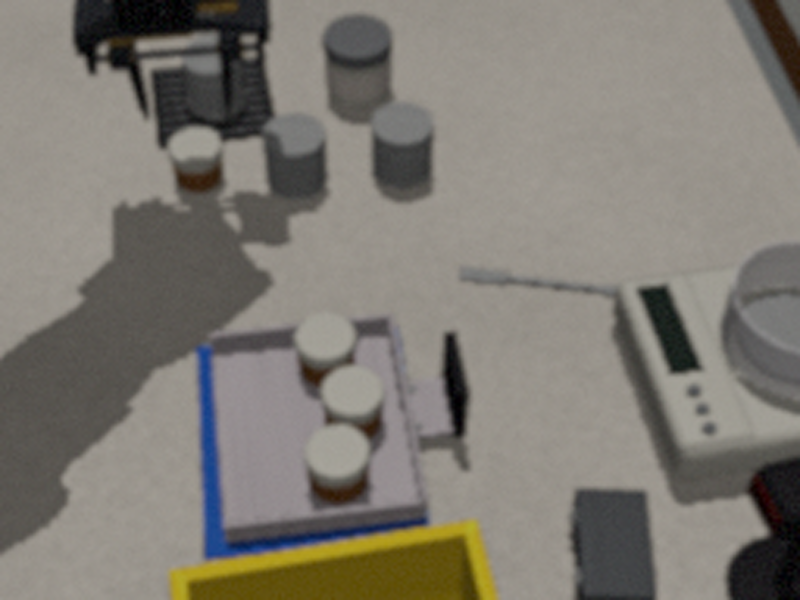

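Three jars are on the tray, and jar C is unmoved at (195,145).

Request:
send_rows --pt "0 0.001 0.04 0 0 0 0.075" --pt "0 0.001 0.07 0 0 0 0.075" --pt "0 0.001 0.084 0 0 0 0.075" --pt "0 0.001 0.084 0 0 0 0.045" --pt "0 0.001 0.084 0 0 0 0.045" --pt "0 0.001 0.084 0 0 0 0.045" --pt "0 0.001 0.084 0 0 0 0.045" --pt "0 0.001 0.05 0 0 0 0.045" --pt "0 0.001 -0.01 0 0 0 0.045" --pt "0 0.001 -0.01 0 0 0 0.045"

```text
clock: 11.28
tool_pos: [0.4344, 0.2963, 0.1283]
orientation: [3.135, -0.004, 1.549]
ft_force: [-0.5, 0.6, -1.2]
finger_gap: 0.571
```

Run:
```python
from h import *
print(to_tool([.476,-.037,.0385]))
```

```text
(array([-332.6,   48.4,   89. ]), np.int64(0))
```

Request:
send_rows --pt "-0.05 0.008 0 0 0 0 0.045" --pt "-0.1 0.015 0 0 0 0 0.045" --pt "-0.15 0.023 0 0 0 0 0.045" --pt "-0.2 0.03 0 0 0 0 0.045" --pt "-0.25 0.038 0 0 0 0 0.045" --pt "-0.3 0.046 0 0 0 0 0.045" --pt "-0.332 0.049 0 0 0 0 0.045" --pt "-0.332 0.049 0 0 0 0 0.045" --pt "-0.332 0.049 0.04 0 0 0 0.045" --pt "-0.332 0.049 0.07 0 0 0 0.045"

```text
clock: 12.52
tool_pos: [0.4741, -0.0367, 0.0532]
orientation: [-3.141, -0.0, 1.549]
ft_force: [0.5, -0.5, 0.5]
finger_gap: 0.566
```

Request:
send_rows --pt "0 0 0.0145 0 0 0 0.045" --pt "0 0 0.0145 0 0 0 0.045" --pt "0 0 0.0155 0 0 0 0.061" --pt "0 0 0.0155 0 0 0 0.061" --pt "0 0 0.0155 0 0 0 0.061" --pt "0 0 -0.03 0 0 0 0.061" --pt "0 0 -0.08 0 0 0 0.061" --pt "0 0 -0.12 0 0 0 0.04" --pt "0 0 -0.12 0 0 0 0.04"

```text
clock: 13.65
tool_pos: [0.4755, -0.0378, 0.1772]
orientation: [3.136, 0.001, 1.548]
ft_force: [0.1, 0.4, -1.4]
finger_gap: 0.487
```

Run:
```python
from h import *
# look from a step aside: only positions
print(to_tool([.641,-.039,.15]), to_tool([.641,.2,.2]))
```

```text
(array([  2.6, 165.3,  28.1]), np.int64(0)) (array([241.4, 160.2, -22.2]), np.int64(0))
```

Go above the grip, then look from both cameras.

Request:
send_rows --pt "0.003 0.06 0 0 0 0 0.04" --pt "0.003 0.12 0 0 0 0 0.04" --pt "0.003 0.165 0.02 0 0 0 0.04" --pt "0.003 0.165 0.025 0 0 0 0.04" --pt "0.003 0.165 0.025 0 0 0 0.04"

```text
clock: 14.28
tool_pos: [0.6384, -0.0382, 0.1479]
orientation: [-3.139, -0.0, 1.548]
ft_force: [-0.1, -0.2, -0.1]
finger_gap: 0.423
```

Run:
```python
from h import *
d,f=view("side","s4",(128,96,384,288))
c,f=view("top","t4",(160,96,416,288))
print(env.get_obs()["tool_pos"])
```

```text
[ 0.63873369 -0.03826966  0.14954522]
```

View pics/s4.png

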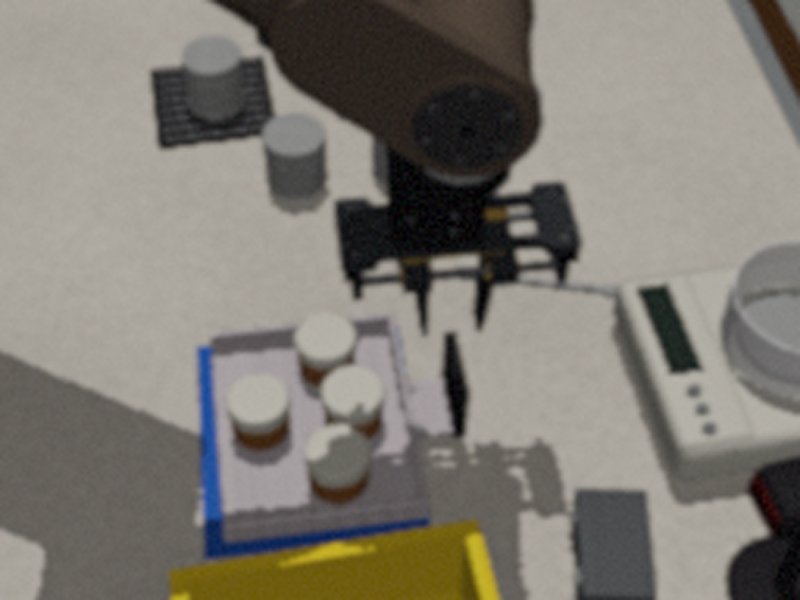

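View pics/t4.png

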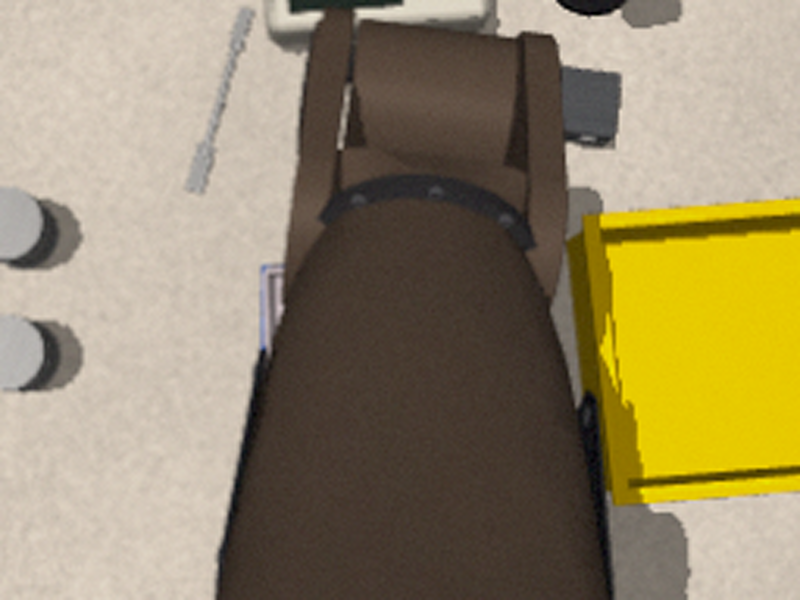

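All four jars stand on the tray. Crop positions are (325,345), (352,395), (340,455) and (260,405), and the jaws straddle the grip. Descend and grip.

Request:
send_rows --pt "0 0.002 0.03 0 0 0 0.04" --pt "0 0.002 0.06 0 0 0 0.04" --pt "0 0.002 0.085 0 0 0 0.04" --pt "0 0.002 0.0965 0 0 0 0.04" --pt "0 0.002 0.0965 0 0 0 0.02" --pt "0 0.002 0.0965 0 0 0 0.005" --pt "0 0.002 0.0965 0 0 0 0.005" --pt "0 0.002 0.0965 0 0 0 0.005" --pt "0 0.002 0.0965 0 0 0 0.005" --pt "0 0.002 0.0965 0 0 0 0.005" --squeeze 60

```text
clock: 15.62
tool_pos: [0.6423, -0.0386, 0.054]
orientation: [3.139, 0.001, 1.549]
ft_force: [1.2, -0.9, 6.1]
finger_gap: 0.122
```

Request:
send_rows --pt "0 0 -0.005 0 0 0 0.005" --pt "0 0 -0.02 0 0 0 0.005" --pt "0 0 -0.04 0 0 0 0.005" --pt "0 0 -0.06 0 0 0 0.005" --pt "0 0 -0.08 0 0 0 0.005" --pt "0 0 -0.1 0 0 0 0.005" --pt "0 0 -0.12 0 0 0 0.005" --pt "0 0 -0.14 0 0 0 0.005" --pt "0 0 -0.155 0 0 0 0.005" --pt "0 0 -0.16 0 0 0 0.005"

```text
clock: 16.88
tool_pos: [0.6416, -0.0383, 0.214]
orientation: [3.14, 0.0, 1.548]
ft_force: [-0.2, 0.6, -3.7]
finger_gap: 0.125
```

Run:
```python
from h import *
d,f=view("side","s5",(128,96,384,288))
print(env.get_obs())
print(to_tool([.655,-.35,.213],[np.pi,0,np.radians(93)]))
```

```text
{'clock': 16.925, 'joint_positions': array([-1.62354161e-01,  5.32752480e-01,  1.53345511e+00, -7.25931626e-05,
        1.07421975e+00, -1.39860042e-01]), 'qd': array([ 8.24968271e-04,  1.64351258e-02,  1.40763450e-02, -6.46714228e-05,
       -2.33634665e-02, -1.38078062e-03]), 'joint_torque': array([-3.58927553e-02, -6.38236570e+01, -2.53345746e+01,  2.41349952e-02,
        3.79360020e-01, -1.95093184e-03]), 'tool_pos': array([ 0.64167445, -0.03834193,  0.21400597]), 'orientation': array([3.14044763e+00, 2.25691232e-04, 1.54833663e+00]), 'ft_force': array([ 0.26059488, -0.57086811, -2.76451259]), 'torque': array([-0.0334737 , -0.47305395,  0.01977073]), 'finger_gap': 0.12605712302804442}
(array([-311.3,   20.3,    1.1]), array([ 0.1,  0. , -4.3]))
```

View pics/s5.png

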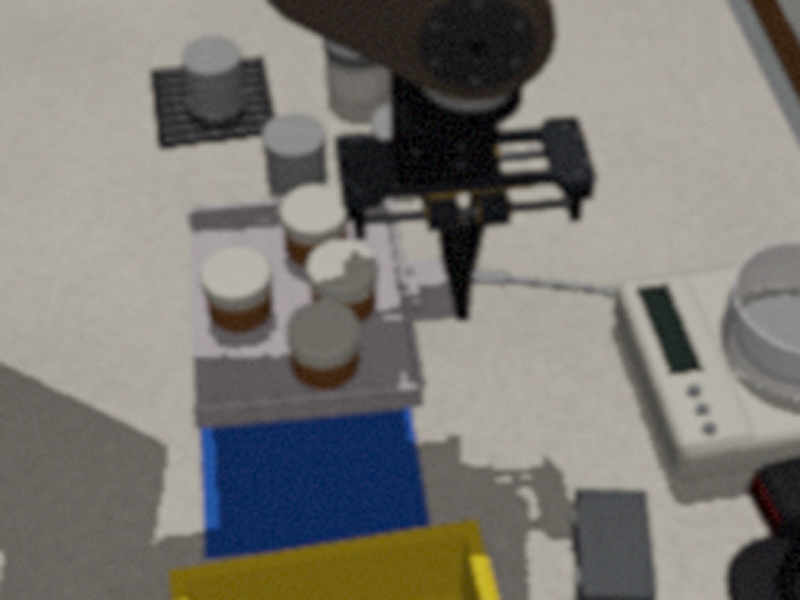

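The tray is lifted level with all four jars on it, clear of the mat. Carry it over the tub.

Request:
send_rows --pt "-0.012 0.001 0 0 0 0 0.005" --pt "-0.035 0.002 0 0 0 0 0.005" --pt "-0.07 0.004 0 0 0 -1 0.005" --pt "-0.11 0.007 0 0 0 -1.5 0.005" --pt "-0.15 0.01 0 0 0 -2 0.005" --pt "-0.19 0.012 0 0 0 -2.5 0.005" --pt "-0.23 0.015 0 0 0 -3 0.005" --pt "-0.27 0.018 0 0 0 -3.6 0.005" --pt "-0.3 0.02 0 0 0 -4.2 0.005" --pt "-0.311 0.02 0 0 0 -4.3 0.005"

```text
clock: 18.18
tool_pos: [0.6535, -0.3528, 0.2117]
orientation: [-3.14, -0.001, 1.621]
ft_force: [-0.8, 0.3, -4.1]
finger_gap: 0.122
```

Run:
```python
from h import *
y=np.radians(93)
# tilt t, lip target (x,z): tray frame lip relative to grip point: (-.21,0,-.048); TCP 2mm ahead of grasp point
R0=Rn.from_euler("xyz",[np.pi,0,y])
for t,lx,lz in [(0,None,None),(20,.54,.13),(50,.55,.085)]:
    R=R0*Rn.from_rotvec([-t,0,0],degrees=True)
    Rt=R*R0.inv()*Rn.from_euler("z",3,degrees=True)   # tray orientation
    off=Rt.apply([-.21,0,-.048])
    if lx: 
        g=np.array([lx,-.35,lz])-[off[0],off[1],off[2]]; print(t,g.round(3),to_tool(g,R.as_euler("xyz")))
    else: print(env.get_obs()["tool_pos"], env.get_obs()["orientation"],env.get_obs()["tool_pos"]+off)
```

```text
[ 0.65345645 -0.35282044  0.21169018] [-3.14042702e+00 -5.55527513e-04  1.62089109e+00] [ 0.44374425 -0.36381099  0.16369018]
20 [ 0.721 -0.341  0.247] (array([  8.9,  67.7, -35.3]), array([-20.1,  -0. ,  -0.1]))
50 [ 0.648 -0.345  0.277] (array([  8.3,  -5. , -65. ]), array([-50.1,   0. ,  -0.1]))
```

Request:
send_rows --pt "0.003 0.02 -0.01 -4 0 0 0.005" --pt "0.006 0.045 -0.022 -11 0 0 0.005" --pt "0.009 0.068 -0.035 -20 0 0 0.005" --pt "0.009 0.045 -0.045 -29 0 0 0.005" --pt "0.009 0.022 -0.055 -38 0 0 0.005" --pt "0.009 0.005 -0.062 -46 0 0 0.005" --pt "0.008 -0.005 -0.065 -50 0 0 0.005" --pt "0.008 -0.005 -0.065 -50 0 0 0.005" --pt "0.008 -0.005 -0.065 -50 0 0 0.005" --pt "0.008 -0.005 -0.065 -50 0 0 0.005"

```text
clock: 19.42
tool_pos: [0.6498, -0.3417, 0.278]
orientation: [2.27, 0.0, 1.624]
ft_force: [0.3, -0.9, -2.4]
finger_gap: 0.125
```

Run:
```python
from h import *
a=cv2.resize(eyes.capture("side")["pixels"][96:,64:,::-1],None,fx=.9,fy=.9)
b=eyes.capture("top")["pixels"][:, 200:,::-1]
h=450; cv2.imwrite("pics/both6.png",np.hstack([cv2.resize(a,(400,h*400*0+int(a.shape[0]*400/a.shape[1]))) if 0 else cv2.resize(a,(400,258)),cv2.resize(b,(400,258))]) if 0 else np.vstack([cv2.resize(a,(448,288)),cv2.resize(b,(448,312*1))[:312]]))
```

```text
(no output)
```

View pics/both6.png

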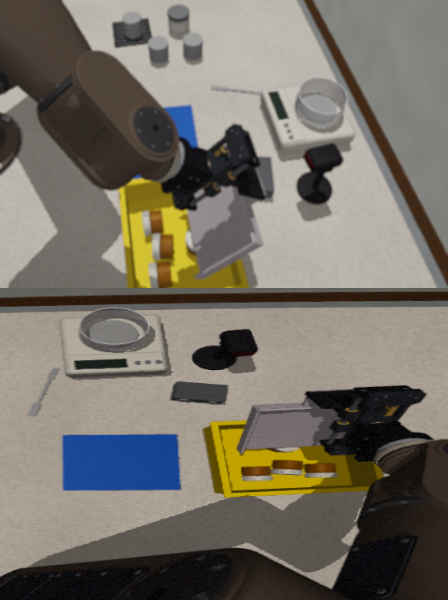

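The tray is empty. Three jars are visible in the tub and a fourth is just showing under the tray edge. The mat is bare, so I'll measure it by colour and lift straight up.

Request:
send_rows --pt "0 0.02 -0.017 0 0 0 0.005" --pt "0 0.04 -0.034 0 0 0 0.005" --pt "0 0.061 -0.051 0 0 0 0.005" --pt "0 0.061 -0.051 10 0 0 0.005" --pt "0 0.061 -0.051 20 0 0 0.005" --pt "0 0.061 -0.051 30 0 0 0.005" --pt "0 0.061 -0.051 40 0 0 0.005" --pt "0 0.061 -0.051 50 0 0 0.005" --pt "0 0.061 -0.051 50 0 0 0.005" --pt "0 0.061 -0.051 50 0 0 0.005"

```text
clock: 20.78
tool_pos: [0.6495, -0.3419, 0.3569]
orientation: [3.139, -0.0, 1.624]
ft_force: [-0.6, 0.1, -1.5]
finger_gap: 0.124
```

Run:
```python
from h import *
c=eyes.capture("top"); hsv=cv2.cvtColor(c["pixels"],cv2.COLOR_RGB2HSV)
m=cv2.inRange(hsv,(105,120,40),(130,255,255))
cn=max(cv2.findContours(m,0,cv2.CHAIN_APPROX_NONE)[0],key=cv2.contourArea)
W=back(c,cn.reshape(-1,2),.003,1.)[:,:2].astype(np.float32)
r=cv2.minAreaRect(W*1000); print(r)
o=env.get_obs(); print(o["tool_pos"],o["orientation"],o["ft_force"],o["finger_gap"])
ctr=np.array(r[0])/1000; 
for yaw in (-1.3,):
    g=ctr+.125*np.array([np.cos(np.radians(yaw)),np.sin(np.radians(yaw))]); print(g,to_tool([*g,.2],[np.pi,0,np.radians(90+yaw)]))
b=cv2.resize(c["pixels"][100:300,300:500,::-1],(400,400)); d=eyes.capture("side")["pixels"][150:,150:350,::-1]; cv2.imwrite("pics/b7.png",np.hstack([b,cv2.resize(d,(400,400))]))
```

```text
((514.0302734375, -45.133262634277344), (222.83126831054688, 187.72970581054688), 89.25113677978516)
[ 0.64901522 -0.34207529  0.35744707] [3.13886418e+00 1.20531113e-04 1.62307300e+00] [ 0.78617713 -1.64543991 -1.70905471] 0.12353416344046951
[ 0.6389981  -0.04796918] (array([294.2,   4.9, 157.4]), array([0.2, 0. , 4.3]))
```

View pics/b7.png

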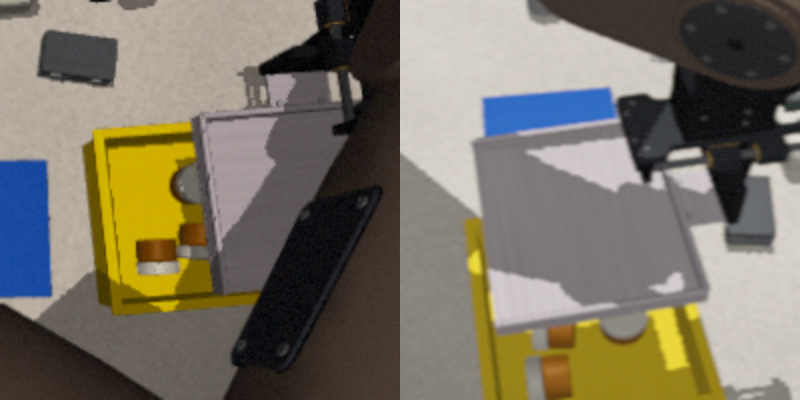

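The tray is level and empty, and the remaining jar shows in the tub at (183,183). Return it to the mat.

Request:
send_rows --pt "0.04 0.001 0 0 0 0.6 0.005" --pt "0.08 0.001 0 0 0 1.2 0.005" --pt "0.12 0.002 0 0 0 1.8 0.005" --pt "0.16 0.003 0.02 0 0 2.4 0.005" --pt "0.2 0.004 0.05 0 0 3 0.005" --pt "0.24 0.004 0.08 0 0 3.6 0.005" --pt "0.28 0.005 0.12 0 0 4.1 0.005" --pt "0.294 0.005 0.157 0.2 0 4.1 0.005" --pt "0.294 0.005 0.157 0.2 0 4.1 0.005" --pt "0.294 0.005 0.157 0.2 0 4.1 0.005"

```text
clock: 22.12
tool_pos: [0.6394, -0.0492, 0.2024]
orientation: [-3.141, 0.001, 1.551]
ft_force: [-1.0, -0.5, -1.4]
finger_gap: 0.125
```

Run:
```python
from h import *
o=env.get_obs(); print(o["tool_pos"],o["orientation"])
print(to_tool([.639,-.0475,.055],[np.pi,0,np.radians(89)]))
```

```text
[ 0.63942477 -0.0492368   0.20236496] [-3.14123206e+00  5.88571846e-04  1.55084376e+00]
(array([  1.8,  -0.4, 147.4]), array([-0. ,  0. , -0.1]))
```

Request:
send_rows --pt "0.002 0 0.03 0 0 0 0.005" --pt "0.002 0 0.06 0 0 0 0.005" --pt "0.002 0 0.09 0 0 0 0.005" --pt "0.002 0 0.115 0 0 0 0.005" --pt "0.002 0 0.13 0 0 0 0.005" --pt "0.002 0 0.14 0 0 0 0.005" --pt "0.002 0 0.144 0 0 0 0.005" --pt "0.002 0 0.146 0 0 0 0.005" --pt "0.002 0 0.146 0 0 0 0.005" --pt "0.002 0 0.146 0 0 0 0.005"

```text
clock: 23.38
tool_pos: [0.6386, -0.0461, 0.0548]
orientation: [-3.139, 0.0, 1.552]
ft_force: [-0.9, 0.3, -1.6]
finger_gap: 0.123
```

Request:
send_rows --pt "0 0 0.001 0 0 0 0.005" --pt "0 0 0.0015 0 0 0 0.005" --pt "0 0 0.0015 0 0 0 0.03" --pt "0 0 0.0015 0 0 0 0.04" --pt "0 0 0.0015 0 0 0 0.04" --pt "0 0 0.0015 0 0 0 0.04" --pt "0 0 -0.04 0 0 0 0.04" --pt "0 0 -0.09 0 0 0 0.04" --pt "0 0 -0.14 0 0 0 0.06" --pt "0 0 -0.14 0 0 0 0.06"

```text
clock: 24.62
tool_pos: [0.6402, -0.0463, 0.1984]
orientation: [3.138, 0.001, 1.552]
ft_force: [0.3, -0.5, -0.8]
finger_gap: 0.578
```

Run:
```python
from h import *
o=env.get_obs(); print(o["tool_pos"],o["orientation"])
print(to_tool([.534,.273,.18],[np.pi,0,np.radians(90)]))
```

```text
[ 0.64023068 -0.0463385   0.19843871] [3.13822588e+00 1.27613462e-03 1.55185397e+00]
(array([ 317.3, -112.3,   17.7]), array([ 0.2,  0.1, -1.1]))
```

Request:
send_rows --pt "0.05 -0.018 0 0 0 0 0.09" --pt "0.105 -0.037 0 0 0 0 0.09" --pt "0.16 -0.057 0 0 0 -0.5 0.09" --pt "0.215 -0.076 0.005 0 0 -0.7 0.09" --pt "0.27 -0.096 0.01 0 0 -1 0.09" --pt "0.317 -0.112 0.017 0 0 -1.1 0.09" --pt "0.317 -0.112 0.017 0 0 -1.1 0.09" --pt "0.317 -0.112 0.017 0 0 -1.1 0.09" --pt "0.317 -0.112 0.017 0 0 -1.1 0.09"

```text
clock: 25.75
tool_pos: [0.5333, 0.2718, 0.1775]
orientation: [-3.138, 0.0, 1.57]
ft_force: [-0.5, -0.2, -0.3]
finger_gap: 0.952
```

Run:
```python
from h import *
d,f=view("side","s8"); c,f=view("top","t8")
print(env.get_obs()["tool_pos"])
```

```text
[0.53333243 0.2718982  0.17774481]
```

View pics/s8.png

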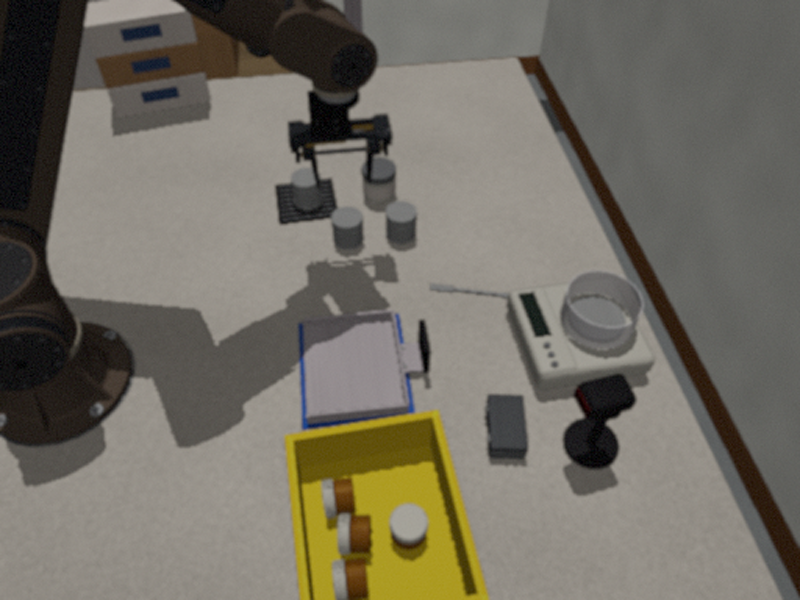

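View pics/t8.png

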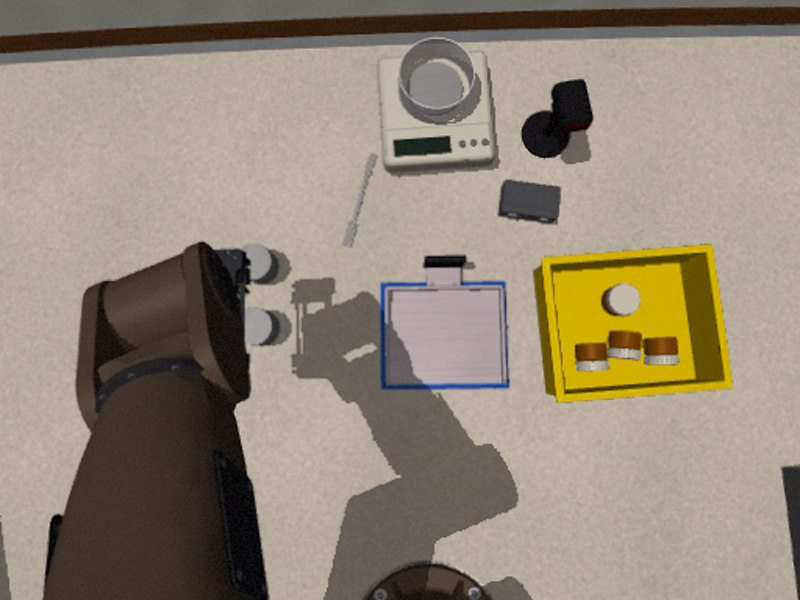

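Four jars are in the tub (one upright, three on their sides). The tray sits flat on the mat with an even blue border, and the bystanders are unmoved. Now refine the pot tops from the first pictures, by fitting circles in a rectified plane at top height.

Run:
```python
from h import *
for cam in("top","side"):
    c=eyes.capture(cam); im=cv2.imread(f"pics/{cam}0.png",0)
    for n,P in [("base",(.4583,.4053,.069)),("B",(.6418,.2734,.064)),("C",(.534,.2729,.064))]:
        # rectified 1px=0.5mm map of the plane z, 100 mm across
        g=np.arange(-50,50,.5)/1000; X,Y=np.meshgrid(g,g)
        uv=proj(c,np.c_[(P[0]+X).ravel(),(P[1]+Y).ravel(),np.full(X.size,P[2])]).astype(np.float32).reshape(200,200,2)
        r=cv2.remap(im,uv[...,0],uv[...,1],cv2.INTER_LINEAR); r=cv2.GaussianBlur(r,(0,0),2)
        # score circle r=32mm by the mean radial gradient
        gx,gy=cv2.Sobel(r,cv2.CV_32F,1,0),cv2.Sobel(r,cv2.CV_32F,0,1)
        a=np.linspace(0,2*np.pi,180); best=[]
        for R in (60,62,64,66):
          for cx in np.arange(70,131,1.):
            for cy in np.arange(70,131,1.):
                x=(cx+R*np.cos(a)).clip(0,199).astype(int); y=(cy+R*np.sin(a)).clip(0,199).astype(int)
                best.append((np.abs(gx[y,x]*np.cos(a)+gy[y,x]*np.sin(a)).mean(),R,cx,cy))
        s,R,cx,cy=max(best); print(cam,n,round(s,1),R/2,np.round([P[0]+(cx/2-50)/1000,P[1]+(cy/2-50)/1000],4))
```

```text
top base 75.7 32.0 [0.4588 0.4113]
top B 31.8 32.0 [0.6458 0.2819]
top C 32.6 32.0 [0.536  0.2804]
side base 14.3 32.0 [0.4613 0.4093]
side B 15.5 32.0 [0.6468 0.2804]
side C 17.9 33.0 [0.536  0.2799]
```

Both cameras agree to about 2 mm with radius 32 mm: base (0.460, 0.410), C (0.536, 0.280), B (0.646, 0.281). These replace my hand picks. Pick C.

Request:
send_rows --pt "0.008 0.0025 0.02 0 0 0 0.09" --pt "0.008 0.0025 0.05 0 0 0 0.09" --pt "0.008 0.0025 0.09 0 0 0 0.09" --pt "0.008 0.0025 0.125 0 0 0 0.09" --pt "0.008 0.0025 0.136 0 0 0 0.09" --pt "0.008 0.0025 0.136 0 0 0 0.055" --pt "0.008 0.0025 0.136 0 0 0 0.055" --pt "0.008 0.0025 0.136 0 0 0 0.055" --pt "0.008 0.0025 0.136 0 0 0 0.055" --pt "0.008 0.0025 0.136 0 0 0 0.055" --squeeze 20

```text
clock: 27.2
tool_pos: [0.5354, 0.2811, 0.0428]
orientation: [-3.14, -0.001, 1.571]
ft_force: [-1.0, 0.3, 6.6]
finger_gap: 0.68
```

Request:
send_rows --pt "0 0 -0.03 0 0 0 0.055" --pt "0 0 -0.08 0 0 0 0.055" --pt "0 0 -0.13 0 0 0 0.055" --pt "0 0 -0.16 0 0 0 0.055" --pt "0.04 -0.025 -0.16 0 0 0 0.055" --pt "0.085 -0.05 -0.16 0 0 0 0.055" --pt "0.13 -0.076 -0.16 0 0 0 0.055" --pt "0.13 -0.076 -0.16 0 0 0 0.055" --pt "0.13 -0.076 -0.16 0 0 0 0.055" --pt "0.13 -0.076 -0.16 0 0 0 0.055"

```text
clock: 28.45
tool_pos: [0.46, 0.41, 0.202]
orientation: [-3.138, 0.0, 1.57]
ft_force: [0.6, -0.2, -1.4]
finger_gap: 0.68
```

Run:
```python
from h import *
o=env.get_obs(); print(o["tool_pos"],o["orientation"],o["finger_gap"]); print(to_tool([.460,.410,.112],[np.pi,0,np.pi/2]))
```

```text
[0.45999497 0.41003756 0.20200355] [-3.13816457e+00  2.58633723e-04  1.56977650e+00] 0.6804257546025239
(array([-0. ,  0.3, 90. ]), array([-0.2,  0. , -0.1]))
```

Request:
send_rows --pt "0 0 0.03 0 0 0 0.055" --pt "0 0 0.06 0 0 0 0.055" --pt "0 0 0.08 0 0 0 0.055" --pt "0 0 0.08 0 0 0 0.055"

```text
clock: 28.95
tool_pos: [0.4593, 0.4097, 0.1208]
orientation: [-3.136, 0.002, 1.57]
ft_force: [0.5, 0.7, -0.7]
finger_gap: 0.682
```

Run:
```python
from h import *
print(env.get_obs()["tool_pos"])
x0,y0,x1,y1=160,70,256,142
view("side","s9",(x0,y0,x1,y1))
```

```text
[0.45926662 0.40974394 0.12077839]
```

View pics/s9.png

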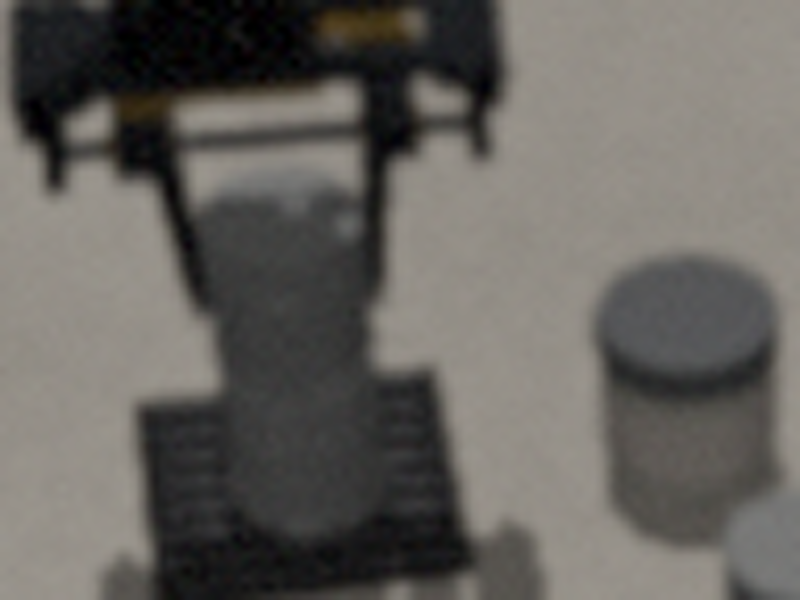

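The held pot hangs in line above the base pot, which is centred near (310,450) with the held one near (293,330). The small shift is perspective lean. Lower and release.

Request:
send_rows --pt "0.0003 0.0005 0.005 0 0 0 0.055" --pt "0.0003 0.0005 0.008 0 0 0 0.055" --pt "0.0003 0.0005 0.01 0 0 0 0.055" --pt "0.0003 0.0005 0.0105 0 0 0 0.055" --pt "0.0003 0.0005 0.0105 0 0 0 0.055"

```text
clock: 29.62
tool_pos: [0.4597, 0.4113, 0.1119]
orientation: [-3.139, -0.0, 1.571]
ft_force: [-1.7, -1.3, 3.4]
finger_gap: 0.681
```

Run:
```python
from h import *
c=eyes.capture("side"); f=800/96
for z in (.03,.09): print((proj(c,[[.46,.41,z]],1.)-[160,70])*f)
```

```text
[[302.23985944 433.52331432]]
[[286.85862409 315.8161834 ]]
```

Contact felt (3.4 N), and the measured lean matches the prediction. Release and go to pot B.

Request:
send_rows --pt "0 0 0 0 0 0 0.085" --pt "0 0 0 0 0 0 0.085" --pt "0 0 0 0 0 0 0.085" --pt "0 0 -0.04 0 0 0 0.085" --pt "0 0 -0.09 0 0 0 0.085" --pt "-0.03 0.045 -0.09 0 0 0 0.09" --pt "-0.065 0.093 -0.09 0 0 0 0.09" --pt "-0.1 0.14 -0.08 0 0 0 0.09" --pt "-0.13 0.186 -0.07 0 0 0 0.09" --pt "-0.13 0.186 -0.07 0 0 0 0.09"

```text
clock: 30.92
tool_pos: [0.6481, 0.2784, 0.179]
orientation: [-3.137, 0.001, 1.567]
ft_force: [-1.4, 0.8, 1.3]
finger_gap: 0.947
```

Run:
```python
from h import *
print(env.get_obs()["tool_pos"],to_tool([.646,.281,.042],[np.pi,0,np.pi/2]))
```

```text
[0.64807164 0.27838622 0.17904302] (array([  2.7,  -1.4, 137. ]), array([-0.3,  0.1, -0.2]))
```

Request:
send_rows --pt "0.0005 -0.0005 0.02 0 0 0 0.09" --pt "0.0005 -0.0005 0.06 0 0 0 0.09" --pt "0.0005 -0.0005 0.1 0 0 0 0.09" --pt "0.0005 -0.0005 0.13 0 0 0 0.09" --pt "0.0005 -0.0005 0.139 0 0 0 0.09" --pt "0.0005 -0.0005 0.139 0 0 0 0.055" --pt "0.0005 -0.0005 0.139 0 0 0 0.055" --pt "0.0005 -0.0005 0.139 0 0 0 0.055" --pt "0.0005 -0.0005 0.139 0 0 0 0.055" --pt "0.0005 -0.0005 0.139 0 0 0 0.055"

```text
clock: 32.17
tool_pos: [0.6454, 0.282, 0.0431]
orientation: [-3.14, -0.001, 1.571]
ft_force: [-0.4, 0.1, 7.2]
finger_gap: 0.68
```

Request:
send_rows --pt "0 0 -0.03 0 0 0 0.055" --pt "0 0 -0.08 0 0 0 0.055" --pt "0 0 -0.13 0 0 0 0.055" --pt "0 0 -0.18 0 0 0 0.055" --pt "0 0 -0.22 0 0 0 0.055" --pt "0.03 -0.045 -0.22 0 0 0 0.055" --pt "0.065 -0.093 -0.22 0 0 0 0.055" --pt "0.1 -0.14 -0.22 0 0 0 0.055" --pt "0.13 -0.186 -0.22 0 0 0 0.055" --pt "0.13 -0.186 -0.22 0 0 0 0.055"

```text
clock: 33.42
tool_pos: [0.4567, 0.4135, 0.2631]
orientation: [-3.138, -0.0, 1.575]
ft_force: [0.3, -0.5, -1.3]
finger_gap: 0.68
```

Request:
send_rows --pt "0 0 0 0 0 0 0.055" --pt "0 0 0.04 0 0 0 0.055" --pt "0 0 0.07 0 0 0 0.055" --pt "0 0 0.07 0 0 0 0.055" --pt "0 0 0.07 0 0 0 0.055"

```text
clock: 34.05
tool_pos: [0.4605, 0.4115, 0.1935]
orientation: [-3.139, -0.001, 1.57]
ft_force: [-0.3, -0.3, -0.4]
finger_gap: 0.681
```

Run:
```python
from h import *
o=env.get_obs();print(o["tool_pos"],o["orientation"],to_tool([.460,.4105,.176],[np.pi,0,np.pi/2]))
view("side","s10",(160,60,256,132))
c=eyes.capture("side"); f=800/96
for z in (.03,.09,.16): print((proj(c,[[.46,.41,z]],1.)-[160,60])*f)
```

```text
[0.46048601 0.41152424 0.19349296] [-3.13917771e+00 -5.81841787e-04  1.56993210e+00] (array([-1. , -0.4, 17.5]), array([-0.1, -0. , -0. ]))
[[302.23985944 516.85664765]]
[[286.85862409 399.14951674]]
[[267.61624514 251.59287845]]
```

View pics/s10.png

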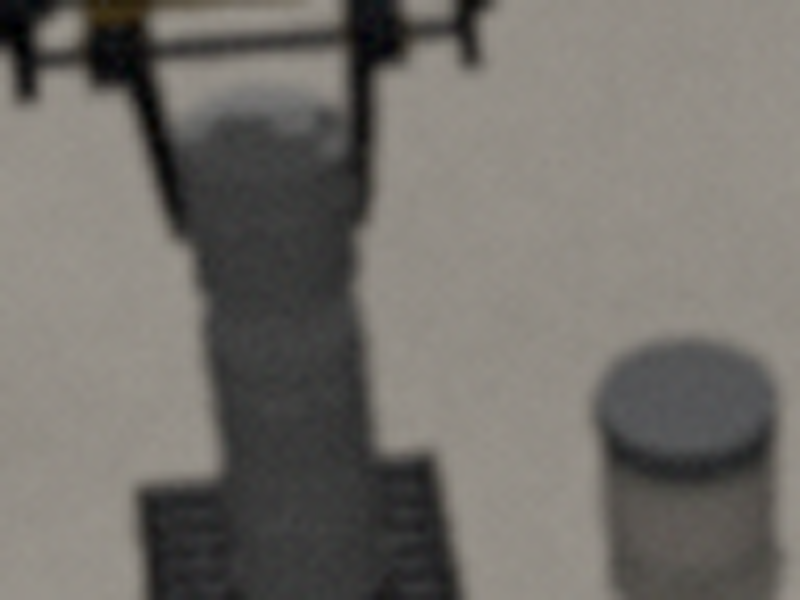

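The held pot (centre about 276 at row 260) lines up with the middle one (about 294 at row 400) along the predicted lean, to within 1 mm or so. Lower and release.

Request:
send_rows --pt "-0.0005 -0.0008 0.008 0 0 0 0.055" --pt "-0.0005 -0.0008 0.013 0 0 0 0.055" --pt "-0.0005 -0.0008 0.016 0 0 0 0.055" --pt "-0.0005 -0.0008 0.0175 0 0 0 0.055" --pt "-0.0005 -0.0008 0.018 0 0 0 0.055" --pt "-0.0005 -0.0008 0.018 0 0 0 0.055"

```text
clock: 34.9
tool_pos: [0.4587, 0.4115, 0.176]
orientation: [-3.139, -0.001, 1.571]
ft_force: [-3.1, -2.5, 12.3]
finger_gap: 0.679
```

Contact (12 N). Release, lift, and retreat towards the tray side.

Request:
send_rows --pt "0 0 -0.0005 0 0 0 0.085" --pt "0 0 -0.0005 0 0 0 0.085" --pt "0 0 -0.0005 0 0 0 0.085" --pt "0 0 -0.04 0 0 0 0.085" --pt "0 0 -0.09 0 0 0 0.085" --pt "-0.06 0.01 -0.1 0 0 0 0.085" --pt "-0.12 0.01 -0.1 0 0 0 0.085" --pt "-0.18 0.01 -0.1 0 0 0 0.085" --pt "-0.24 0.01 -0.1 0 0 0 0.085" --pt "-0.3 0.01 -0.1 0 0 0 0.085"

```text
clock: 36.15
tool_pos: [0.4686, 0.1095, 0.2745]
orientation: [-3.138, 0.0, 1.571]
ft_force: [0.3, 0.4, 0.4]
finger_gap: 0.895
```

Request:
send_rows --pt "-0.06 0 0 0 0 0 0.085" --pt "-0.12 0 0 0 0 0 0.085" --pt "-0.18 0 0 0 0 0 0.085" --pt "-0.24 0 0 0 0 0 0.085" --pt "-0.24 0 0 0 0 0 0.085" --pt "-0.24 0 0 0 0 0 0.085"

```text
clock: 36.9
tool_pos: [0.4688, -0.1286, 0.2743]
orientation: [-3.138, -0.0, 1.57]
ft_force: [0.3, 0.3, 0.1]
finger_gap: 0.895
```

Run:
```python
from h import *
a=eyes.capture("side"); b=eyes.capture("top")
A=cv2.resize(a["pixels"][60:150,150:270,::-1],(400,300),interpolation=cv2.INTER_CUBIC)
B=cv2.resize(b["pixels"][150:285,80:260,::-1],(400,300),interpolation=cv2.INTER_CUBIC)
C=cv2.resize(a["pixels"][...,::-1],(400,300)); D=cv2.resize(b["pixels"][...,::-1],(400,300))
cv2.imwrite("pics/f.png",np.vstack([np.hstack([A,B]),np.hstack([C,D])]))
for z in(.069,.133,.197): print(z,(proj(b,[[.4595,.411,z]],1.)-[80,150])*400/180,(proj(a,[[.4595,.411,z]],1.)-[150,60])*400/120)
print(env.get_obs()["tool_pos"])
```

```text
0.069 [[ 70.25422163 195.85547915]] [[149.72228001 175.89864176]]
0.133 [[ 46.57279203 197.39274045]] [[142.84925282 123.366051  ]]
0.197 [[ 19.17402785 199.16103051]] [[135.47827352  66.9082773 ]]
[ 0.46898038 -0.12768604  0.27451747]
```

View pics/f.png

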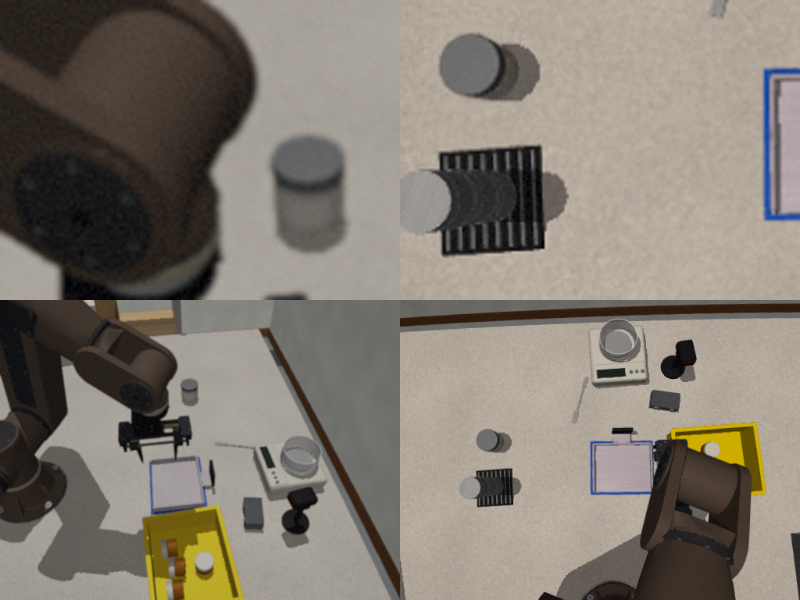

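The tower stands, with its top disc at (22,200) in the crop against a predicted (19,199). The tray is on its mat and the jars are in the tub. One numeric check on the tower top, against the same camera's base fit of (0.4588, 0.4113), then hand in.

Run:
```python
from h import *
c=eyes.capture("top"); im=cv2.cvtColor(c["pixels"],cv2.COLOR_RGB2GRAY); P=(.459,.411,.197)
g=np.arange(-50,50,.5)/1000; X,Y=np.meshgrid(g,g)
uv=proj(c,np.c_[(P[0]+X).ravel(),(P[1]+Y).ravel(),np.full(X.size,P[2])],1.).astype(np.float32).reshape(200,200,2)
r=cv2.GaussianBlur(cv2.remap(im,uv[...,0],uv[...,1],cv2.INTER_LINEAR),(0,0),2)
gx,gy=cv2.Sobel(r,cv2.CV_32F,1,0),cv2.Sobel(r,cv2.CV_32F,0,1); a=np.linspace(0,2*np.pi,180)
b=max((np.abs(gx[y,x]*np.cos(a)+gy[y,x]*np.sin(a)).mean(),R,cx,cy) for R in(60,62,64,66) for cx in np.arange(70,131.) for cy in np.arange(70,131.)
 for x in[(cx+R*np.cos(a)).clip(0,199).astype(int)] for y in[(cy+R*np.sin(a)).clip(0,199).astype(int)])
print(b[1]/2,P[0]+(b[2]/2-50)/1000,P[1]+(b[3]/2-50)/1000)
print(env.get_obs()["clock"]); job.hand_in()
```

```text
32.0 0.458 0.411
37.05
the job is handed in; nothing more can be done
```

The job is done and handed in at 37 s of robot time, with nothing dropped.

- **Jars:** I moved the three bench jars onto the tray beside the one already there, then carried and tipped the tray. All four jars are in the yellow tub, one upright and three on their sides.
- **Tray:** It is empty and flat on the blue mat, with an even blue border on every side in the pictures.
- **Pots:** All three are mouth-down in one tower on the drain mat. The top pot measured (0.458, 0.411), within 1 mm of the same camera's fit of the base pot, (0.459, 0.411). The middle pot was only checked by eye against the side view, and it lined up to about 1 mm.
- **Bystanders:** The weight case, stock tub and spatula look unmoved in the last pictures.
- **Checks that disagreed:** My first hand-picked pot positions were 5–8 mm off in y. I corrected them with circle fits from both cameras before grasping. At the end the arm hid the tower from the side camera, so the final tower check used the top camera only.

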